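# Sweep the sawn profile ends into the flip-lid scrap pan

## Task

Clear the sawing waste: take the bench scraper from its forked rest and, without touching the waste with the fingers, sweep all three sawn ends of aluminium profile over the lip and right into the scrap pan. Then lay the scraper back in both forks of its rest and shut the pan's lid fully. Leave the cork ring, the roll of tape and the dropper bottle where they are.

Things in the scene. Friction and masses are not known exactly. Their poses are not given: they have to be found in the camera images.
- scraper: Bench scraper, lying in its rest: a flat-sided wooden grip bar 206 (x) x 24 (y) x 30 mm, 70 to 100 mm above the origin; under its middle an upright aluminium blade 130 mm wide (x), 5 mm thick (y), reaching down to the origin. 0.2 kg. Origin: middle of the blade's lower edge; x along the blade, z up. Both sides are alike.
- scraper_grip (a point): The middle of the scraper's grip bar, 85 mm above the blade's lower edge; grasp here from above, fingers closing across the 24 mm thickness (scraper y).
- scraper_rest: The scraper's rest, grey metal, fixed: base 226 (x) x 80 (y) x 6 mm, two forked posts at x = -91 and +91 mm, 10 mm thick, 62 mm wide (y), 107 mm high. The grip bar's ends lie in the forks, on floors 85 mm up; each fork is 30 mm wide at its floor, 46 mm at its top. The blade hangs between the posts, 21 mm clear of each. Origin: centre of the underside; x from post to post.
- rest_seat (a point): Where the scraper's origin lies when it is seated in both forks (15 mm above the table, at the rest's middle); axes as the rest's. The scraper may be turned end for end.
- scrap_pan: Grey sheet-steel scrap pan with flip lid, fixed, 190 (x) x 206 (y) mm, inner width 200, walls 50 mm high, open in front. Origin: centre of the underside; x runs from the open front into the pan. The floor is 4 mm high; full side walls run from x = -71 mm to the back wall at x = +92 mm; a carrying handle sticks out behind to x = +128 mm, 33 mm high.
- pan_mouth (a point): Middle of the pan's front lip edge, at table level; axes as the pan's (x points into the pan). The lip rises from table level here to the 4 mm high floor 40 mm further in, between 14 mm high cheeks that flare a little outward.
- pan_hinge (a point): Middle of the lid's hinge line, along pan y on top of the back wall, 54 mm above the table.
- pan_lid (a joint): Angle of the pan's lid, rad: 0 shut (level on the walls, top 56 mm above the table), 1.57 upright, up to 2.0 leaning back over the rear; starts open. Steel sheet 162 mm long from the hinge, 204 mm wide. The hinge has friction: the lid stays where it is left near upright and sinks shut by itself once well over; it can be pushed over from behind.
- lid_edge (a point): Middle of the lid's free edge, on its outer face, 162 mm from the hinge. From it a 40 mm apron stands square to the sheet; shut, it closes the pan's mouth 28 mm behind the lip edge (pan x = -67 mm), so nothing may lie there. A 56 mm wide thumb tab sticks out 23 mm beyond the edge.
- offcut_short: Sawn end of slotted square aluminium profile, 60 (x) x 30 x 30 mm, lying on the table. Origin: its centre, 15 mm above the table; x along its length.
- offcut_mid: The same profile, 65 (x) x 30 x 30 mm. Origin: its centre, 15 mm above the table; x along its length.
- offcut_long: The same profile, 70 (x) x 30 x 30 mm. Origin: its centre, 15 mm above the table; x along its length.
- cork_ring: Round cork ring lying flat, 74 mm across, 30 mm high; stays where it is. Origin: centre of the underside.
- black_tape: Roll of black tape lying flat, 65 mm across, 20 mm high; stays where it is. Origin: centre of the underside.
- dropper_bottle: Small white dropper bottle standing upright, 32 mm across, 84 mm high; stays where it is. Origin: centre of the underside.

How it is judged (in metres and radians):
On the way, in this order (a step that is already met when the one before it is completed fails the run):
1. the scraper is lifted clear of its rest (z of scraper in the frame of rest_seat above 0.035 m), for 0.1 s.
2. all three profile ends lie in the pan, past the line where the lid's apron comes down (x of offcut_short in the frame of scrap_pan between -0.052 and 0.09 m and y of offcut_short in the frame of scrap_pan between -0.095 and 0.095 m and z of offcut_short in the frame of scrap_pan between 0.01 and 0.032 m and x of offcut_mid in the frame of scrap_pan between -0.052 and 0.09 m and y of offcut_mid in the frame of scrap_pan between -0.095 and 0.095 m and z of offcut_mid in the frame of scrap_pan between 0.01 and 0.032 m and x of offcut_long in the frame of scrap_pan between -0.052 and 0.09 m and y of offcut_long in the frame of scrap_pan between -0.095 and 0.095 m and z of offcut_long in the frame of scrap_pan between 0.01 and 0.032 m), for 0.2 s.
3. the scraper lies in both forks of its rest, let go (x of scraper in the frame of rest_seat between -0.016 and 0.016 m and y of scraper in the frame of rest_seat between -0.01 and 0.01 m and z of scraper in the frame of rest_seat between -0.006 and 0.006 m and angle between scraper's own z axis and vertical below 0.12 rad and angle between the x axis of scraper and the x axis of scraper_rest, either way round below 0.12 rad and contact force between the fingers and scraper below 0.1 N), for 0.2 s.
4. the lid is shut (value of joint pan_lid below 0.05 rad), for 0.2 s.
At the end, for the whole second after the job is handed in: Each profile end lies in the pan (centre 43 mm or more past the lip edge, lying down), the lid is shut to 0.05 rad, the scraper lies level in both forks of its rest (16 mm along the bar, 10 mm across, 6 mm in height, 0.12 rad); all let go and at rest (all of step 2 and all of step 3 and linear speed of each of offcut_short, offcut_mid, offcut_long, scraper below 0.02 m/s and value of joint pan_lid below 0.05 rad); the robot touches nothing.
It fails at once if the fingers or arm press on a profile end (more than 1 N) (contact force between any of the fingers, the arm and offcut_short above 1 N or contact force between any of the fingers, the arm and offcut_mid above 1 N or contact force between any of the fingers, the arm and offcut_long above 1 N).
It fails at once if the cork ring, the tape or the dropper bottle is moved by more than 30 mm (distance of any of cork_ring, black_tape, dropper_bottle from where it was at the start of the episode above 0.03 m).
It also fails if it takes over 72 s, if anything falls off the work surface, if the arm or the gripper's body presses on something with over 40 N, if the wrist force passes 120 N, or if a joint passes its speed limit or range.

## Robot

A 6-joint arm with a two-finger parallel gripper is mounted at the origin on a cart in front of the work surface, level with it; the furniture and walls round the work are solid. World frame = base frame: x ahead of the robot, y to its left, z up, the work surface at z = 0. Lengths are in mm, angles in rad, forces in N, time in s.
With the tool pointing down it reaches from about 375 to 825 mm from the base axis. Payload 5.5 kg.
Tool frame: the origin (TCP) lies at the very end of the fingers, on their centre line; the grasp point (between the pads) lies 19 mm behind it; z points along the fingers, y is the line along which they close (so a half turn about z gives the same grasp; the last joint's range is limited). The gripper opens to 85 mm and grips with 20 to 120 N. Pads are 22 mm wide; open, the fingers measure 114 mm over their backs; the gripper's body (76 mm by 85 mm) begins 54 mm behind the grasp point. The pads swing forward as they close: fully open they stand 13 mm farther back than shut.
Start: joints at [-1.296, 0.314, -0.047, 1.21, 0, 1.571], TCP at [162.809, -577.484, 231.299] pointing down, gripper open.
Joint ranges: [-2.67, 2.67], [-0.69, 1.73], [-1.03, 1.25], [-2.08, 2.16], [-1.42, 1.45], [-3.14, 3.14]. Speed limits (rad/s): [2.39, 2.39, 3.01, 3.14, 3.14, 3.14].

## Interface

Orientations are given as [roll, pitch, yaw] about the fixed x, y, z axes, in that order (R = Rz(yaw) Ry(pitch) Rx(roll)).
In Python, from station import move_to, move_linear, goto_joints, grip, wait, inverse_kinematics, snapshot, IKError, sign_off, current_clock, current_joints, current_qvel, current_tau, current_tcp_pos, current_orientation, current_contact_force, current_torque, current_opening, current_grip_force gives the robot as it stands. Calls block until the motion is done:
- move_to(position, orientation): joint-space move of the TCP to a pose.
- move_linear(position, rot=None, rate=150): straight line of the TCP; rot=None keeps the orientation; rate is the mean speed in mm/s.
- goto_joints(angles): joint-space move.
- grip(opening, grasp_force=None): finger opening in mm; grasp_force is the grip in N (None keeps the last); returns when the fingers have stopped.
- wait(seconds).
- inverse_kinematics(position, orientation): joint angles nearest the present ones, or None.
- snapshot(name): name is "scene" or "side" or "wrist"; returns a dict with "img" (384x512x3 uint8, red, green, blue), "camera_matrix" (3x3 intrinsics, pixels), "k1" (the pictures are not rectified: a ray, as slopes to the right and down, at radius r is drawn at 1 + k1 r^2 times it, then the intrinsics apply), "R" (3x3) and "t" (3): a world point X has camera coordinates R X + t. Camera axes: x right, y down, z forward; pixel columns grow to the right and rows downward; lengths in mm; the calibration is good to about 2 mm. A picture is of the moment at which its call begins. There is no depth.
A pose or a line that the arm cannot do raises IKError and nothing moves.
- sign_off(): hands the job in; it is judged then, once.
Readings, each from a call of its own:
- current_clock(): time.
- current_joints(): joint angles.
- current_qvel(): joint speeds.
- current_tau(): joint torques, N m.
- current_tcp_pos(): TCP position.
- current_orientation(): TCP orientation.
- current_contact_force(): force on the tool from outside, world axes, zero at the start.
- current_torque(): the same for the moment, N m.
- current_opening(): finger opening in mm.
- current_grip_force(): force on a finger pad.
Only numpy, scipy, OpenCV 4.12 (cv2) and the standard library are available. Lean on these libraries where they do the work, as an engineer would, in place of code of your own. Each camera call takes 0.05 s, during which the arm holds its last target. There are 200 camera calls.

## Working session

There is one attempt and no reset: what is moved stays moved. The work goes in short steps, each a Python script; the robot and the scene stay as the last script left them, time stands still between calls to the robot, and variables do not carry over. Pictures are saved under pics/ and viewed, at most 10 in all, crops included, and the job is handed in when it is done.

```bash
mkdir -p pics; ls
cat > h.py <<'E'
import numpy as np, cv2
from station import *
def ray(s,uv):
    K=s["camera_matrix"];k1=s["k1"];K=np.array(K)
    d=np.array([(uv[0]-K[0,2])/K[0,0],(uv[1]-K[1,2])/K[1,1]]);u=d.copy()
    for _ in range(30): u=d/(1+k1*(u@u))
    R=np.array(s["R"]);t=np.array(s["t"])
    return -R.T@t, R.T@np.array([u[0],u[1],1])
def onz(s,uv,z):
    o,d=ray(s,uv); return o+d*(z-o[2])/d[2]
def proj(s,X):
    c=np.array(s["R"])@np.array(X,float)+np.array(s["t"]);u=c[:2]/c[2];u=u*(1+s["k1"]*(u@u))
    K=np.array(s["camera_matrix"]);return np.array([K[0,0]*u[0]+K[0,2],K[1,1]*u[1]+K[1,2]])
def save(s,n): cv2.imwrite("pics/"+n+".png",cv2.cvtColor(np.asarray(s["img"]),cv2.COLOR_RGB2BGR))
E
python3 - <<'E'
from h import *
import pickle
for n in("scene","side","wrist"):
    s=snapshot(n);save(s,n+"0");pickle.dump(s,open(n+"0.pkl","wb"));o,d=ray(s,(256,192));print(n,o.round(),(d/np.linalg.norm(d)).round(2),np.array(s["camera_matrix"])[0,0],s["k1"])
a=cv2.imread("pics/scene0.png");b=cv2.imread("pics/side0.png");cv2.imwrite("pics/sc0.png",cv2.resize(a,(800,600),interpolation=cv2.INTER_CUBIC));cv2.imwrite("pics/si0.png",cv2.resize(b,(800,600),interpolation=cv2.INTER_CUBIC))
E
```

```text
pics
scene [  69.  778. 1091.] [ 0.36 -0.54 -0.76] 407.0503180387724 0.029817448812140584
side [ 423. -795.  802.] [ 0.11  0.77 -0.63] 356.359495703406 -0.032575227793577494
wrist [ 235. -557.  372.] [-0.29 -0.08 -0.95] 300.03384824870824 -0.0646552694353819
```

View pics/sc0.png

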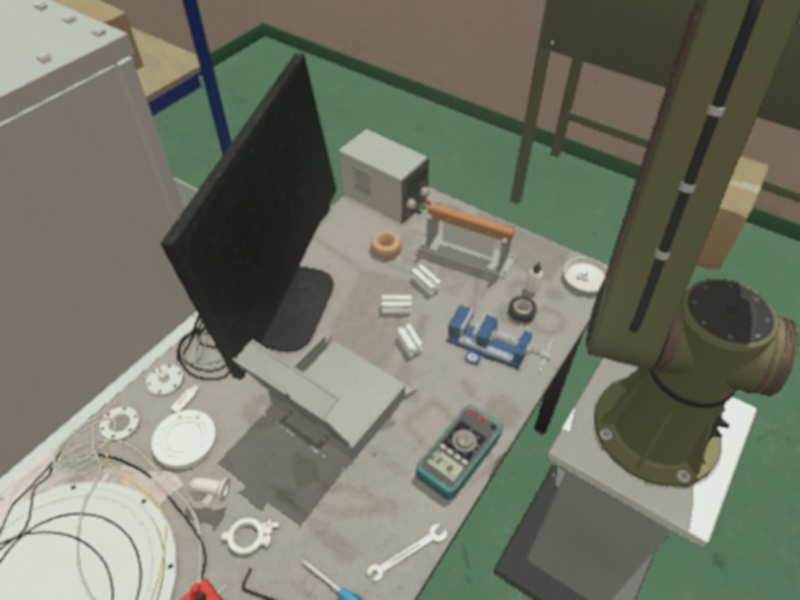

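View pics/si0.png

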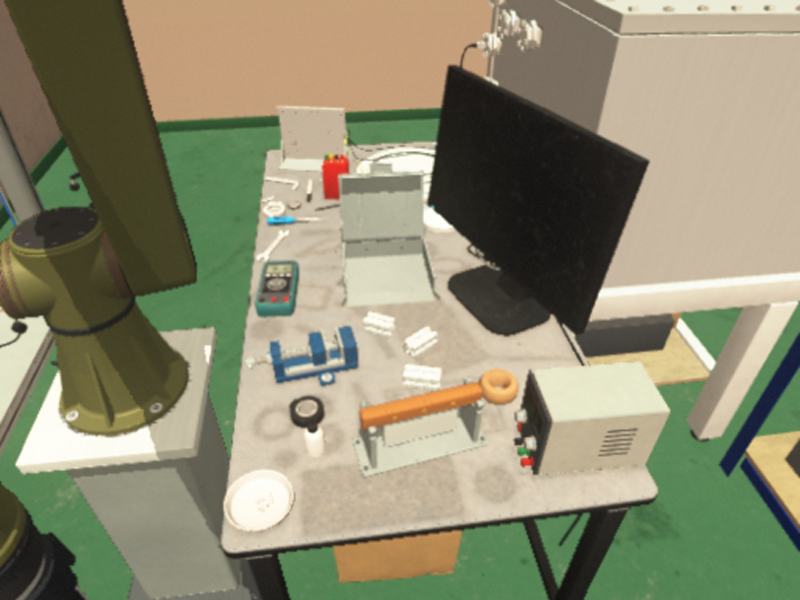

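The scene view shows the orange scraper bar from (428,208) to (513,233), and the offcuts at (425,279), (396,304) and (409,341). The pan is near (340,390) with its lid leaning toward the camera. In the side view the pan mouth runs (345,303) to (436,298) and faces -y, with the offcuts at (379,323), (421,341) and (422,376), and the monitor stands close to the right of the pan.

```bash
cat > m.py <<'E'
from h import *
import pickle
S={n:pickle.load(open(n+"0.pkl","rb")) for n in("scene","side")}
def tri(a,b):
    (o1,d1),(o2,d2)=ray(S["scene"],a),ray(S["side"],b)
    A=np.c_[d1,-d2];l=np.linalg.lstsq(A,o2-o1,rcond=None)[0];p,q=o1+l[0]*d1,o2+l[1]*d2
    return ((p+q)/2).round(1),round(np.linalg.norm(p-q),1)
E
python3 - <<'E'
from m import *
for n,(x,y) in {"scene":(150,120),"side":(170,110)}.items():
    im=np.asarray(S[n]["img"]);hsv=cv2.cvtColor(im,cv2.COLOR_RGB2HSV)
    m=((hsv[...,0]<18)&(hsv[...,1]>110)&(hsv[...,2]>90)).astype(np.uint8)
    w=((hsv[...,2]>195)&(hsv[...,1]<60)).astype(np.uint8);w=cv2.morphologyEx(w,cv2.MORPH_CLOSE,np.ones((3,3)))
    for nm,k in(("orange",m),("white",w)):
        N,_,st,c=cv2.connectedComponentsWithStats(k)
        for i in range(1,N):
            X=c[i]
            if 40<st[i,4]<1500 and (230 if n=="scene" else 150)<X[0]<345 and X[1]<270 and X[1]>120:
                cn=cv2.findContours((_==i).astype(np.uint8),0,1)[0][0]
                r=cv2.minAreaRect(cn);print(n,nm,st[i],X.round(1),cv2.boxPoints(r).round(0).tolist())
    cv2.imwrite(f"pics/{n}crop.png",cv2.resize(cv2.imread(f"pics/{n}0.png")[y:y+192,x:x+200],(800,768)[:1]+(768,),interpolation=cv2.INTER_CUBIC)[:600] if n=="side" else cv2.resize(cv2.imread(f"pics/{n}0.png")[y+30:y+180,x:x+200],(800,600),interpolation=cv2.INTER_CUBIC))
E
```

```text
scene orange [271 127  58  26 409] [300.4 141.3] [[268.0, 135.0], [271.0, 127.0], [328.0, 146.0], [326.0, 154.0]]
scene white [264 169  18  15 113] [272.3 176.1] [[264.0, 173.0], [269.0, 168.0], [281.0, 180.0], [276.0, 185.0]]
scene white [245 189  18   7 117] [253.4 191.8] [[245.0, 189.0], [262.0, 189.0], [262.0, 195.0], [245.0, 195.0]]
scene white [255 208  15  15 129] [262.  215.1] [[254.0, 211.0], [261.0, 206.0], [270.0, 219.0], [263.0, 224.0]]
side orange [ 230  236  102   39 1362] [280.8 256.2] [[227.0, 252.0], [329.0, 234.0], [333.0, 256.0], [231.0, 274.0]]
side white [183 233  20   6  61] [192.1 235.5] [[183.0, 236.0], [201.0, 232.0], [202.0, 235.0], [183.0, 239.0]]
```

View pics/scenecrop.png

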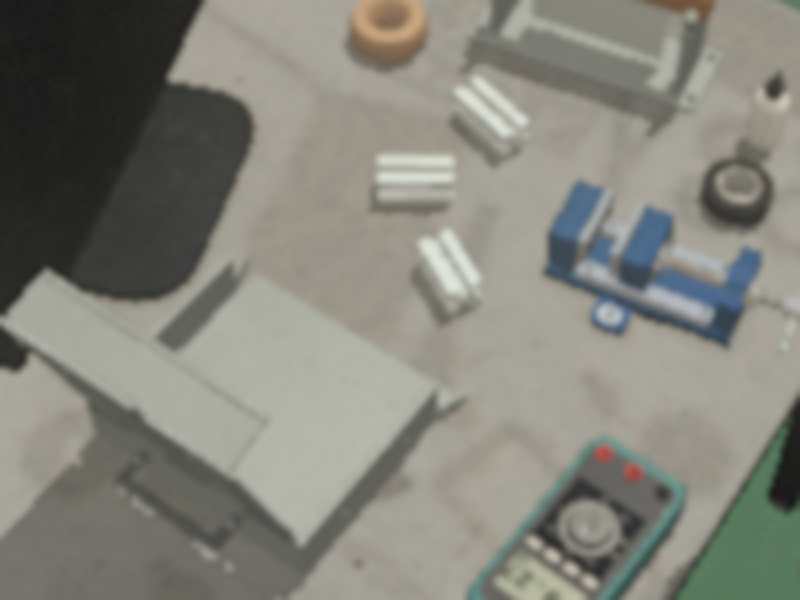

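View pics/sidecrop.png

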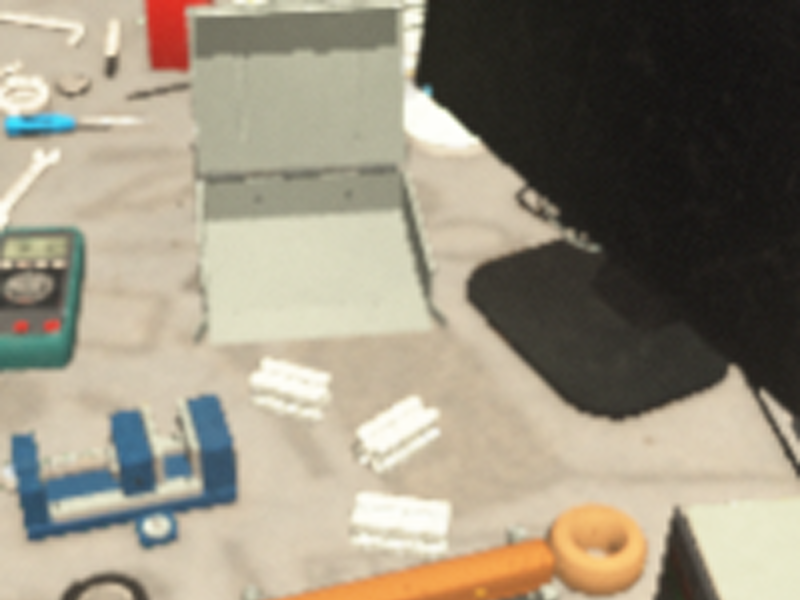

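The scene crop shows the lip's ends near (250,273) and (460,400), with the lid's apron hiding the back of the pan. The side crop shows the lip from (203,340) to (440,322), the hinge from (200,178) to (402,165), and the offcuts at (290,388), (397,433) and (401,522).

Run:
```python
from m import *
a,b=S["scene"],S["side"]
sc=lambda u,v:(150+u/4,150+v/4)
si=lambda u,v:(170+u/4,110+v/4)
for nm,uv,z in [("lipL",(203,340),0),("lipR",(440,322),0),("hinL",(200,178),54),("hinR",(402,165),54),("floorBL",(205,222),4),("floorBR",(402,208),4)]:
    print("side",nm,onz(b,si(*uv),z).round(1)[:2])
for nm,uv,z in [("lipR",(250,273),0),("lipL",(437,390),0),("cheektipL",(462,400),10),("wallBL",(303,548),50)]:
    print("scene",nm,onz(a,sc(*uv),z).round(1)[:2])
print("apron top corners tri", tri(sc(50,270),si(424,0)), tri(sc(265,420),si(190,10)))
# offcuts: white masks, both views
for n,s,f in(("scene",a,sc),("side",b,si)):
    im=np.asarray(s["img"]);g=im.min(2).astype(float)
    for uv in ([(490,113),(415,180),(448,272)] if n=="scene" else [(401,522),(397,433),(290,388)]):
        c=np.array(f(*uv));x,y=c.astype(int);p=g[y-14:y+15,x-17:x+18]
        th=np.median(p)+ (255-np.median(p))*0.22 if n=="side" else np.median(p)+20
        m=(p>th).astype(np.uint8);m=cv2.morphologyEx(m,cv2.MORPH_CLOSE,np.ones((3,3)));N,L,st,_=cv2.connectedComponentsWithStats(m)
        i=1+np.argmax(st[1:,4]);cn=cv2.findContours((L==i).astype(np.uint8),0,1)[0][0].reshape(-1,2)+[x-17,y-14]
        W=np.array([onz(s,q,15 if n=="side" else 20)[:2] for q in cn],np.float32)
        r=cv2.minAreaRect(W);bx=cv2.boxPoints(r);e=max([bx[1]-bx[0],bx[2]-bx[1]],key=np.linalg.norm)
        mm=np.argwhere(L==i).mean(0)[::-1]+[x-17,y-14]
        print(n,mm.round(1),st[i,4],np.median(p),"c",np.round(r[0],1),np.round(r[1],1),"ang",np.degrees(np.arctan2(e[1],e[0])).round(1)%180)
# cork, tape, etc.
for nm,uv,z in [("cork top",(388,15),30),("tape",(738,180),20),("bottle",(770,90),70),("vise a",(545,275),0),("viseb",(580,185),40),("vise c",(730,340),0),("wheel",(610,330),0),("cup",(595,328),0)]: print(nm,onz(a,sc(*uv),z).round(0)[:2])
# orange bar contour
for n,s in(("scene",a),("side",b)):
    hsv=cv2.cvtColor(np.asarray(s["img"]),cv2.COLOR_RGB2HSV);m=((hsv[...,0]<18)&(hsv[...,1]>(110 if n=="scene" else 170))&(hsv[...,2]>90)).astype(np.uint8)
    m[:, :225]=0;m[:,345:]=0;m[:110]=0;m[290:]=0
    N,L,st,_=cv2.connectedComponentsWithStats(m);i=1+np.argmax(st[1:,4]);cn=cv2.findContours((L==i).astype(np.uint8),0,1)[0][0]
    ap=cv2.approxPolyDP(cv2.convexHull(cn),1.5,True).reshape(-1,2)
    print(n,st[i],[(q.tolist(),onz(s,q,115).round(0)[:2].tolist(),onz(s,q,85).round(0)[:2].tolist()) for q in ap])
```

```text
side lipL [436.6 191.7]
side lipR [650.3 189.7]
side hinL [447.5 372.2]
side hinR [644.5 370.3]
side floorBL [449.4 370. ]
side floorBR [645.9 369.4]
scene lipR [641.2 188.6]
scene lipL [448.9 195.7]
scene cheektipL [424.3 197.6]
scene wallBL [436.3 382.5]
apron top corners tri (array([651. , 377.3, 218.2]), np.float64(23.0)) (array([448.4, 391.4, 220.7]), np.float64(1.4))
scene [272.3 176.2] 147 144.0 c [571.4 -68.1] [34.  75.3] ang 164.1
scene [253.6 193. ] 214 139.0 c [581.8  34.7] [65.9 45. ] ang 34.5
scene [262.3 215.4] 159 148.0 c [503.3  97.8] [33.1 66.9] ang 149.1
side [270.  240.2] 309 176.0 c [569.7 -61.4] [55.3 73.6] ang 162.9
side [269.1 217.8] 246 162.0 c [583.1  37.1] [88.2 51.4] ang 38.4
side [242.  206.4] 218 174.0 c [504.9 102.4] [58.2 76.2] ang 148.9
cork top [ 705. -101.]
tape [ 347. -116.]
bottle [ 358. -180.]
vise a [438.  52.]
viseb [449. -19.]
vise c [280.  23.]
wheel [365.  69.]
cup [376.  74.]
scene [271 127  58  26 409] [([326, 152], [436.0, -192.0], [447.0, -222.0]), ([318, 151], [461.0, -181.0], [473.0, -210.0]), ([280, 139], [601.0, -158.0], [617.0, -186.0]), ([275, 135], [626.0, -165.0], [644.0, -194.0]), ([271, 127], [662.0, -193.0], [680.0, -223.0]), ([328, 147], [442.0, -218.0], [453.0, -249.0])]
side [231 246  77  27 808] [([307, 248], [642.0, -195.0], [652.0, -168.0]), ([306, 254], [635.0, -214.0], [644.0, -189.0]), ([300, 257], [617.0, -222.0], [626.0, -197.0]), ([233, 272], [446.0, -246.0], [447.0, -223.0]), ([231, 263], [444.0, -218.0], [445.0, -193.0]), ([301, 246], [628.0, -186.0], [637.0, -159.0]), ([306, 246], [641.0, -187.0], [651.0, -161.0])]
```

Run:
```python
from m import *
f=1.5625
print("mon near low",tri((335/f,195/f),(585/f,325/f)),"mon far low",tri((240/f,375/f),(433/f,205/f)))
sc=lambda u,v:(150+u/4,150+v/4)
si=lambda u,v:(170+u/4,110+v/4)
print("vise jaw top",tri(sc(610,195),si(228,400)),tri(sc(580,182),si(190,400)),onz(S["side"],si(235,495),0).round())
print(current_orientation(),current_clock())
R=np.pi
for y in(np.radians(10),np.radians(-170)):
  for p in([540,-195,115],[540,-195,300],[540,250,80],[540,250,200],[505,60,75],[575,-120,75],[540,-60,330]):
    q=inverse_kinematics(p,[R,0,y]);print(round(y,2),p,None if q is None else np.round(q,2))
move_to([530,-60,330],[R,0,np.radians(10)])
s=snapshot("wrist");pickle.dump(s,open("w1.pkl","wb"));save(s,"w1");o,d=ray(s,(256,192));print(o.round(),d.round(2),current_clock())
cv2.imwrite("pics/w1b.png",cv2.resize(cv2.imread("pics/w1.png"),(800,600),interpolation=cv2.INTER_CUBIC))
```

```text
mon near low (array([852.5, -87. , 122.1]), np.float64(33.1)) mon far low (array([671.9, 406.3, 118.9]), np.float64(6.2))
vise jaw top (array([429.8,   8.5,  82. ]), np.float64(40.8)) (array([427. ,  15.4,  88.5]), np.float64(12.0)) [450.  -3.   0.]
[-3.14038736e+00 -2.14601404e-05  2.74740080e-01] 0.15
0.17 [540, -195, 115] [-0.35  0.34 -0.29  0.94  0.    2.62]
0.17 [540, -195, 300] [-0.35  0.25  0.02  1.34  0.    2.62]
0.17 [540, 250, 80] [ 0.43  0.4  -0.28  0.89  0.   -2.88]
0.17 [540, 250, 200] [ 0.43  0.32 -0.11  1.14  0.   -2.88]
0.17 [505, 60, 75] [ 0.12  0.26 -0.49  0.81  0.    3.09]
0.17 [575, -120, 75] [-0.21  0.4  -0.3   0.87  0.    2.76]
0.17 [540, -60, 330] [-0.11  0.19  0.01  1.4   0.    2.86]
-2.97 [540, -195, 115] [-0.35  0.34 -0.29  0.94  0.   -0.52]
-2.97 [540, -195, 300] [-0.35  0.25  0.02  1.34  0.   -0.52]
-2.97 [540, 250, 80] [ 0.43  0.4  -0.28  0.89  0.    0.26]
-2.97 [540, 250, 200] [ 0.43  0.32 -0.11  1.14  0.    0.26]
-2.97 [505, 60, 75] [ 0.12  0.26 -0.49  0.81  0.   -0.06]
-2.97 [575, -120, 75] [-0.21  0.4  -0.3   0.87  0.   -0.38]
-2.97 [540, -60, 330] [-0.11  0.19  0.01  1.4   0.   -0.29]
[604. -48. 472.] [-0.3  -0.05 -0.95] 2.4917
```

View pics/w1b.png

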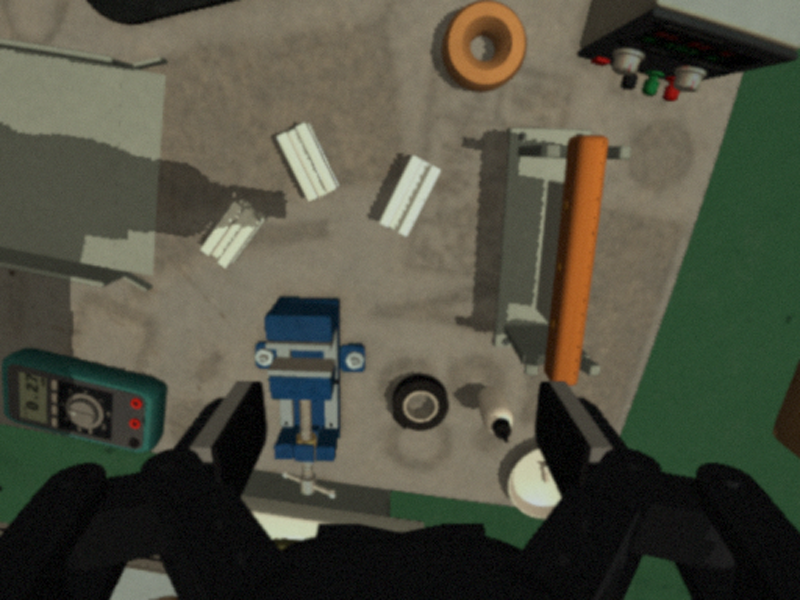

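The wrist view looks down on the work, with image up = +x and left = +y. The bar's corners are (570,137), (607,139), (577,383) and (546,378), and the pan lip runs (165,70) to (153,276). The offcuts are at (308,162), (410,195) and (233,233), the vise at (303,380) and the cork ring at (485,45).

Run:
```python
from h import *
import pickle
s=pickle.load(open("w1.pkl","rb"));f=1.5625
W=lambda L,z:np.array([onz(s,(u/f,v/f),z)[:2] for u,v in L])
def rect(n,L,z):
    r=cv2.minAreaRect(W(L,z).astype(np.float32));b=cv2.boxPoints(r);e=max([b[1]-b[0],b[2]-b[1]],key=np.linalg.norm)
    print(n,np.round(r[0],1),np.round(sorted(r[1]),1),"ang",round(np.degrees(np.arctan2(e[1],e[0]))%180,1))
rect("B",[(276,138),(308,123),(338,186),(310,200)],30)
rect("A",[(412,155),(440,171),(405,236),(380,218)],30)
rect("C",[(238,197),(265,218),(224,267),(202,248)],30)
rect("bar",[(570,137),(607,139),(577,383),(546,378)],115)
print("lip",W([(165,68),(153,278)],0).round(1).tolist(),"cheek",W([(165,62),(150,288)],10).round(1).tolist())
print("vise",W([(275,298),(340,298)],40).round().tolist(),W([(268,315),(255,355),(340,320)],0).round().tolist())
print("cork",W([(485,45)],30).round().tolist(),"restbase",W([(512,129),(497,338)],6).round().tolist(),"posts",W([(540,150),(628,153),(528,368),(598,370)],107).round().tolist())
print("monbase",W([(90,0),(130,22)],5).round().tolist(),"bottle",W([(500,420)],84).round().tolist(),"psu",W([(600,60),(690,80)],60).round().tolist())
```

```text
B [582.2  34.1] [32.2 62.2] ang 34.1
A [567.8 -62. ] [29.3 68.3] ang 162.0
C [506.6  98.5] [31.  64.9] ang 146.8
bar [ 542.2 -198.5] [ 27.8 199.1] ang 9.7
lip [[645.6, 184.3], [436.9, 188.8]] cheek [[649.9, 179.7], [429.0, 186.8]]
vise [[452.0, 49.0], [462.0, -14.0]] [[417.0, 63.0], [368.0, 73.0], [425.0, -14.0]]
cork [[707.0, -104.0]] restbase [[645.0, -148.0], [436.0, -183.0]] posts [[625.0, -151.0], [636.0, -218.0], [450.0, -187.0], [458.0, -248.0]]
monbase [[695.0, 257.0], [681.0, 218.0]] bottle [[383.0, -183.0]] psu [[707.0, -195.0], [708.0, -275.0]]
```

Every size and height checks out. The rest is at (542,-199.5) at 10°, and the pan mouth is at about (543,188) facing +y. Next I grasp and lift the scraper.

```bash
cat >> h.py <<'E'
def O(deg): return [np.pi,0,np.radians(deg-180)]
def st(m=""): print(m,round(current_clock(),2),np.round(current_tcp_pos(),1),np.round(current_contact_force(),1),"open",round(float(current_opening()),1),"gf",np.round(current_grip_force(),1))
E
python3 - <<'E'
from h import *
move_to([542,-199.5,190],O(10))
move_linear([542,-199.5,81]);st("down")
grip(20,70);st("grip")
move_linear([542,-199.5,196]);st("lift")
for n in("side","scene"): save(snapshot(n),n+"2")
a=cv2.imread("pics/side2.png")[120:300,180:360];b=cv2.imread("pics/scene2.png")[60:240,220:400]
cv2.imwrite("pics/lift.png",cv2.resize(np.hstack([a,b]),(800,400),interpolation=cv2.INTER_CUBIC))
E
```

```text
down 6.21 [ 542.7 -199.7   81.8] [0.8 0.2 0.9] open 85.0 gf 0.0
grip 6.8 [ 542.5 -199.9   81.7] [ 0.2 -1.7  4.1] open 23.2 gf 69.2
lift 7.72 [ 541.2 -199.2  194.8] [ 0.9  0.2 -2.3] open 23.3 gf 68.6
```

View pics/lift.png

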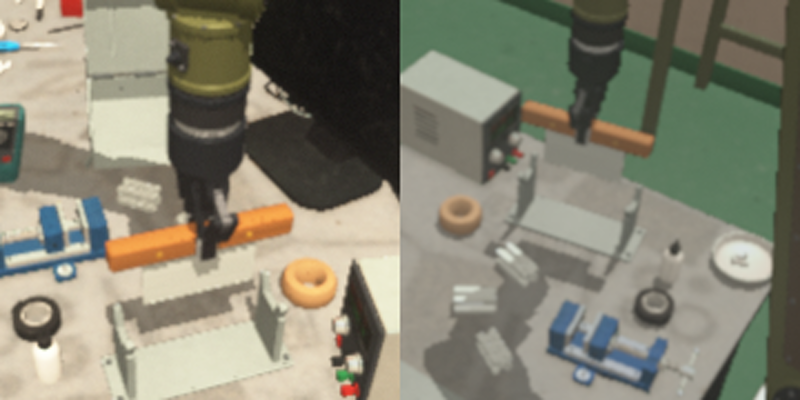

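The picture shows the scraper gripped at its middle and level, clear of the empty rest. Now the first sweep, for offcut C.

```bash
cat >> h.py <<'E'
def sweep(x0,y0,x1,yend,zt=70,zp=76):
    move_to([x0,y0,190],O(0))
    move_linear([x0,y0,zt],rate=120);st("low")
    move_linear([x1,172,zt],rate=130);st("lip")
    move_linear([x1,225,zp],rate=80)
    move_linear([x1,yend,zp],rate=80);st("in")
    move_linear([x1,yend-8,zp+4],rate=60)
    move_linear([x1,yend-15,190],rate=200)
E
python3 - <<'E'
from h import *
sweep(510,61,520,252)
s=snapshot("side");save(s,"side3");s=snapshot("scene");save(s,"scene3")
a=cv2.imread("pics/side3.png")[120:300,180:360];b=cv2.imread("pics/scene3.png")[120:300,170:350]
cv2.imwrite("pics/sw1.png",cv2.resize(np.hstack([a,b]),(800,400),interpolation=cv2.INTER_CUBIC));st()
E
```

```text
low 9.99 [510.7  61.   70.7] [-0.2 -0.1 -2.8] open 23.1 gf 68.5
lip 11.0 [519.7 171.5  69.9] [ 0.1 -0.4 -2.8] open 22.8 gf 68.9
in 12.31 [519.9 252.5  75.9] [-0.3  0.1 -3. ] open 22.9 gf 68.9
 13.41 [518.9 236.5 188.1] [ 0.1 -0.2 -1.8] open 22.7 gf 69.0
```

View pics/sw1.png

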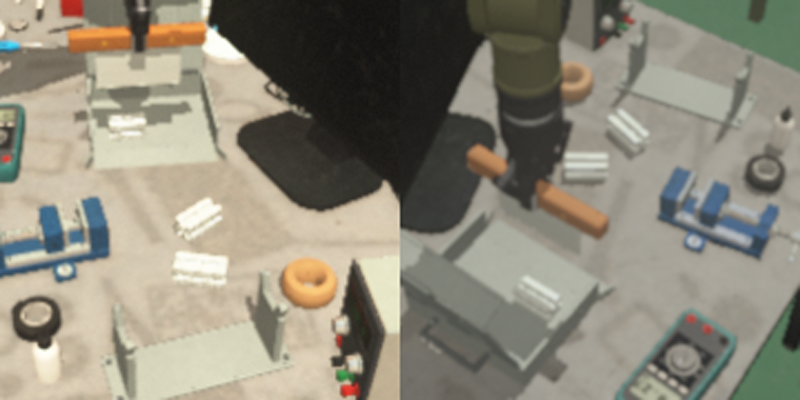

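Offcut C lies in the pan and the other two have not moved. Now B, then A.

Run:
```python
from h import *
sweep(582,-14,565,252)
sweep(568,-116,560,258)
s=snapshot("side");save(s,"side4");s=snapshot("scene");save(s,"scene4")
a=cv2.imread("pics/side4.png")[120:300,180:360];b=cv2.imread("pics/scene4.png")[120:300,170:350]
cv2.imwrite("pics/sw2.png",cv2.resize(np.hstack([a,b]),(800,400),interpolation=cv2.INTER_CUBIC));st()
```

```text
low 15.57 [582.7 -13.9  70.8] [-0.3 -1.3 -1.7] open 23.3 gf 68.9
lip 17.15 [565.  171.4  69.9] [-0.4 -0.9 -2.3] open 22.9 gf 69.1
in 18.46 [564.9 252.5  75.9] [-0.3 -0.4 -1.4] open 23.3 gf 69.1
low 21.93 [ 568.7 -116.1   70.8] [-0.4 -1.  -1.3] open 23.3 gf 69.1
lip 24.3 [560.  171.7  69.9] [-0.4 -0.3 -1.5] open 22.9 gf 69.1
in 25.68 [559.9 258.5  75.9] [-0.6  0.1 -2.8] open 23.4 gf 69.1
 26.78 [558.8 242.5 188. ] [-0.  -0.1 -2.2] open 23.3 gf 69.2
```

View pics/sw2.png

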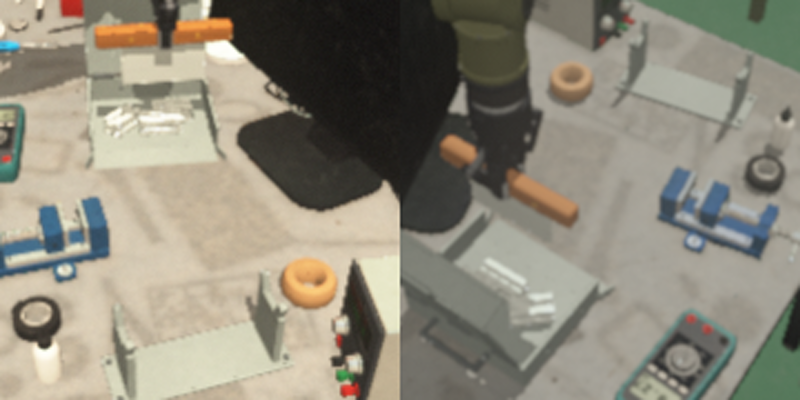

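All three offcuts lie in the pan. I check that they are deep enough, then put the scraper back.

Run:
```python
from h import *
s=snapshot("side")
for uv in((104,134),(120,116),(145,130),(185,122)): print(uv,onz(s,(180+uv[0]/2.222,120+uv[1]/2.222),15).round())
move_to([542,-199.5,196],O(10))
move_linear([542.3,-199.7,110],rate=150)
move_linear([542.3,-199.7,82],rate=60);st("seat")
```

```text
(104, 134) [464. 256.  15.]
(120, 116) [494. 303.  15.]
(145, 130) [532. 258.  15.]
(185, 122) [601. 272.  15.]
seat 29.8 [ 541.8 -199.6   81.7] [-2.5  1.2  1.6] open 22.9 gf 69.9
```

Run:
```python
from h import *
grip(60);wait(0.2);st("open")
move_linear([542.3,-199.7,200],rate=150)
move_to([470,-60,260],O(10))
s=snapshot("side");save(s,"side5");t=snapshot("scene");save(t,"scene5")
a=cv2.imread("pics/side5.png")[190:330,200:360];b=cv2.imread("pics/scene5.png")[90:230,240:400]
cv2.imwrite("pics/seat.png",cv2.resize(np.hstack([a,b]),(800,350),interpolation=cv2.INTER_CUBIC));st()
for y in (0,90,-90,180):
  for p in([540,450,250],[540,430,200],[540,330,180],[540,300,100]):
    q=inverse_kinematics(p,[np.pi,0,np.radians(y)]);print(y,p,None if q is None else np.round(q,2))
```

```text
open 30.44 [ 542.3 -199.7   82. ] [ 0.6 -0.   0.6] open 60.0 gf 0.0
 32.18 [470.4 -61.  259. ] [ 0.1 -0.1  0.4] open 60.0 gf 0.0
0 [540, 450, 250] [ 0.69  0.51  0.29  1.35  0.   -2.45]
0 [540, 430, 200] [ 0.67  0.5   0.15  1.23  0.   -2.47]
0 [540, 330, 180] [ 0.55  0.4  -0.05  1.13  0.   -2.59]
0 [540, 300, 100] [ 0.51  0.43 -0.2   0.95  0.   -2.63]
90 [540, 450, 250] [0.69 0.51 0.29 1.35 0.   2.27]
90 [540, 430, 200] [0.67 0.5  0.15 1.23 0.   2.24]
90 [540, 330, 180] [ 0.55  0.4  -0.05  1.13  0.    2.12]
90 [540, 300, 100] [ 0.51  0.43 -0.2   0.95  0.    2.08]
-90 [540, 450, 250] [ 0.69  0.51  0.29  1.35  0.   -0.88]
-90 [540, 430, 200] [ 0.67  0.5   0.15  1.23  0.   -0.9 ]
-90 [540, 330, 180] [ 0.55  0.4  -0.05  1.13  0.   -1.02]
-90 [540, 300, 100] [ 0.51  0.43 -0.2   0.95  0.   -1.06]
180 [540, 450, 250] [0.69 0.51 0.29 1.35 0.   0.69]
180 [540, 430, 200] [0.67 0.5  0.15 1.23 0.   0.67]
180 [540, 330, 180] [ 0.55  0.4  -0.05  1.13  0.    0.55]
180 [540, 300, 100] [ 0.51  0.43 -0.2   0.95  0.    0.51]
```

View pics/seat.png

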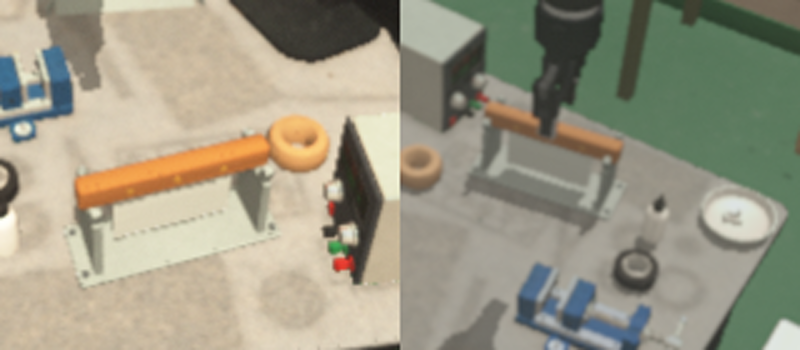

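The scraper is back in both forks. The triangulated apron corner (391, z 220) implies the lid leans at about 1.9 rad, so its edge is at y≈430. I go over it and push from behind with closed fingers.

Run:
```python
from h import *
grip(0)
move_to([420,300,340],O(0))
move_to([515,495,320],O(0));st("behind")
move_linear([515,495,182],rate=150);st("down")
move_linear([515,340,182],rate=110);st("p1")
move_linear([515,290,165],rate=90);st("p2")
move_linear([515,262,135],rate=90);st("p3")
move_linear([515,262,260],rate=200)
wait(1)
move_to([430,60,300],O(0))
s=snapshot("side");save(s,"side6");t=snapshot("scene");save(t,"scene6")
a=cv2.imread("pics/side6.png")[90:230,180:340];b=cv2.imread("pics/scene6.png")[180:320,140:300]
cv2.imwrite("pics/lid.png",cv2.resize(np.hstack([a,b]),(800,350),interpolation=cv2.INTER_CUBIC));st()
```

```text
behind 35.05 [515.3 493.7 320.1] [-0.8 -0.   0.4] open -0.1 gf 0.0
down 36.12 [515.6 495.3 183.6] [-0.4  0.4  1.4] open -0.1 gf 0.0
p1 37.67 [515.1 340.5 182. ] [ 0.4 -1.3  0.1] open -0.2 gf 0.0
p2 38.41 [515.2 289.9 165.2] [-0.1  0.4 -0.4] open -0.3 gf 0.0
p3 39.02 [515.1 262.  135. ] [1.1 0.3 0.6] open -0.2 gf 0.0
 41.78 [430.6  61.  299.6] [-0.7  0.5 -0. ] open 0.0 gf 0.0
```

View pics/lid.png

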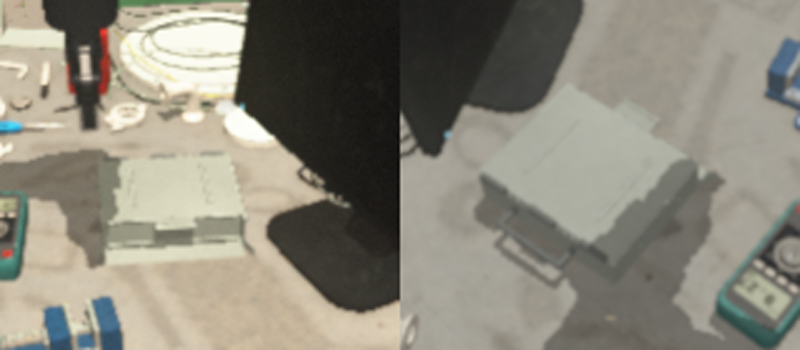

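The lid looks level and shut. I confirm by touching it lightly near its free edge, since its top should be at 56 mm, then back off and hand in.

Run:
```python
from h import *
move_to([540,240,110],O(0))
move_linear([540,240,64],rate=80)
f0=current_contact_force()[2]
for z in range(62,50,-2):
    move_linear([540,240,z],rate=40)
    f=current_contact_force()[2]-f0
    if f>5: break
print("touch z",z,round(f,1));st()
move_linear([540,240,180],rate=150)
move_to([430,60,300],O(0));wait(0.3);st()
```

```text
touch z 54 16.5
 44.86 [540.3 240.1  55.9] [-5.  -2.1 15.6] open 0.1 gf 8.0
 47.11 [430.1  60.5 299.3] [-0.1 -0.2 -0.5] open -0.3 gf 0.0
```

The fingers met a firm lid at 55.9 mm, so it is fully shut.

```bash
python3 -c "
from station import *
print(sign_off())"
```

```text
the job is handed in; nothing more can be done
None
```

I handed the job in at about 47 s on the robot clock: all three offcuts are in the pan, the scraper is back in both forks and the lid is shut (touched at 56 mm); the hand-in gave no verdict.

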